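Check the paper-weight case and take out the misplaced weight

TASK

Open the hinged lid of the wooden weight case by its bar handle and leave it standing open. Each label plate in front of a compartment shows the base shape (round or square) that belongs in it: one weight does not match its label. Take that weight out and stand it upright in the metal tray, leaving the matching weights, and the things round about, where they are.

Things in the scene. Friction and masses are not known exactly. Their poses are not given: they have to be found in the camera images.
- case: fixed wooden case, 120 mm deep (x), 236 wide (y), with a 6 mm high label ledge 93 mm out in front. Three compartments, 110 x 72 mm, centres at x = 0, y = 76, 0, -76 mm, one weight in each; floor 5 mm high, walls 22, dividers 18: all lower than the weights' knobs. Lid closed: 67 mm high. Origin: centre of the underside at bench level; x points from the front (handle, labels) to the hinge, z up.
- case_lid (a joint): hinge of the lid, rad: 0 closed, up to 1.8 as the front edge swings up and away (upright at 1.57). Starts closed or slightly ajar. Stiff: stays at any angle it is left; 3 to 4 N at the bar moves it. The hinge line is along the case's y at x = 60, z = 23 mm in the case's frame.
- lid_bar (a point): middle of the lid's handle: round steel bar, 10 mm in diameter, 110 long, parallel to the hinge, 35 mm clear of the lid's front face, on two end posts. Lid closed: at x = -100, z = 47 mm in the case's frame (160 in front of and 24 above the hinge line); it swings with the lid. Grip it from above, fingers closing along the case's x; the bar turns between the fingers.
- label_round: label plate on the ledge in front of a compartment: white, 42 x 62 x 3 mm, with a dark raised disc, 34 mm in diameter on it: the base shape that belongs in the compartment straight behind it (centre 126 mm away along the case's +x). Fixed; the three plates change places between starts. Origin: centre of its underside, axes parallel to the case's.
- label_square_1: label plate on the ledge in front of a compartment: white, 42 x 62 x 3 mm, with a dark raised square, 32 mm wide on it: the base shape that belongs in the compartment straight behind it (centre 126 mm away along the case's +x). Fixed; the three plates change places between starts. Origin: centre of its underside, axes parallel to the case's.
- label_square_2: label plate on the ledge in front of a compartment: white, 42 x 62 x 3 mm, with a dark raised square, 32 mm wide on it: the base shape that belongs in the compartment straight behind it (centre 126 mm away along the case's +x). Fixed; the three plates change places between starts. Origin: centre of its underside, axes parallel to the case's.
- round_a: first round paper weight, plain steel: base 50 mm in diameter, 12 mm thick; above it a 14 mm neck and a round knob, 22 mm in diameter, 28 to 50 mm above the underside, to grip it by. About 0.2 kg. The two round weights are alike; either may be the misplaced one. Origin: centre of the underside, z up.
- round_b: second round paper weight, plain steel: base 50 mm in diameter, 12 mm thick; above it a 14 mm neck and a round knob, 22 mm in diameter, 28 to 50 mm above the underside, to grip it by. About 0.2 kg. The two round weights are alike; either may be the misplaced one. Origin: centre of the underside, z up.
- square: square paper weight of plain steel: base 48 x 48 x 12 mm, with the same neck and knob as the round ones, 50 mm tall. Origin: centre of the underside.
- tray: empty shallow metal tray on the bench, fixed, 150 x 150 x 14 mm outside, walls and floor 4 mm. Origin: centre of the underside, z up.
- loupe: bystander: black loupe, 42 mm across, 40 mm tall. Origin: centre of the underside.
- dabber: bystander: dabber, dark round pad with an upright wooden handle, 66 mm across, 85 mm tall. Origin: centre of the underside.
- wood_block: bystander: wooden printing block, 50 x 36 x 24 mm. Origin: centre of the underside.

How it is judged:
At the end, for the whole second after the job is handed in: The lid stands open at 1.2 rad or more. The round weight that stood behind a square label is at rest in the tray, upright within 0.2 rad, its base down on the tray floor. The round weight behind the round label and the square weight are still upright in their compartments, moved less than 30 mm (value of joint case_lid above 1.2 rad and velocity of joint case_lid below 0.05 rad/s and distance of square from where it was at the start of the episode below 0.03 m and angle between square's own z axis and vertical below 0.2 rad and ((y of round_a in the frame of label_round between -0.035 and 0.035 m and distance of round_a from where it was at the start of the episode below 0.03 m and angle between each of round_a, round_b's own z axis and vertical below 0.2 rad and x of round_b in the frame of tray between -0.055 and 0.055 m and y of round_b in the frame of tray between -0.055 and 0.055 m and z of round_b in the frame of tray below 0.012 m and linear speed of round_b below 0.02 m/s) or (y of round_b in the frame of label_round between -0.035 and 0.035 m and distance of round_b from where it was at the start of the episode below 0.03 m and angle between each of round_b, round_a's own z axis and vertical below 0.2 rad and x of round_a in the frame of tray between -0.055 and 0.055 m and y of round_a in the frame of tray between -0.055 and 0.055 m and z of round_a in the frame of tray below 0.012 m and linear speed of round_a below 0.02 m/s))); the robot touches nothing.
It fails at once if a bystander (loupe, dabber, wooden block) is moved by more than 30 mm (distance of any of loupe, dabber, wood_block from where it was at the start of the episode above 0.03 m).
It also fails if it takes over 51 s, if anything falls off the work surface, if the arm or the gripper's body presses on something with over 40 N, if the wrist force passes 120 N, or if a joint passes its speed limit or range.

ROBOT

A 6-joint arm with a two-finger parallel gripper is mounted at the origin on a cart in front of the work surface, level with it; the furniture and walls round the work are solid. World frame = base frame: x ahead of the robot, y to its left, z up, the work surface at z = 0. Lengths are in m, angles in rad, forces in N, time in s.
With the tool pointing down it reaches from about 0.25 to 0.775 m from the base axis. Payload 4 kg.
Tool frame: the origin (TCP) lies on the centre line of the jaws, within the pads' length; the fingertips stand 8 mm ahead of it and the grasp point (between the pads) lies 11 mm behind it; z points along the fingers, y is the direction in which the jaws open and shut (so a half turn about z gives the same grasp; the last joint's range is limited). The gripper opens to 94 mm and grips with 3 to 60 N. Pads are 16 mm wide; open, the fingers measure 119 mm over their backs; the gripper's body (75 mm by 177 mm) begins 78 mm behind the grasp point.
Start: joints at [1.127, 0.087, 1.371, -0, 1.684, -0.103], TCP at [0.184, 0.518, 0.214] pointing down, gripper open.
Joint ranges: [-3.1, 3.1], [-0.76, 2.03], [0.27, 2.55], [-1.08, 4.22], [0.17, 2.65], [-2.57, 2.57]. Speed limits (rad/s): [2.79, 2.79, 3.14, 3.14, 3.14, 3.14].

INTERFACE

Orientations are given as [roll, pitch, yaw] about the fixed x, y, z axes, in that order (R = Rz(yaw) Ry(pitch) Rx(roll)).
In Python, from bench import * gives the robot as it stands.
- The arm moves only by the tool step_arm, never from a script. Its argument "steps" is a list of rows, each an object of numbers: "jaw": the opening, from 0 (shut) to 1 (fully open); "tx", "ty", "tz": the shift along the tool's x, y, z in m; "ax", "ay", "az": the turn, a rotation vector about the tool's x, y, z in rad. In form: [{"jaw": .., "tx": .., "ty": .., "tz": .., "ax": .., "ay": .., "az": ..}, ...]. A call has 1 to 8 rows; each row is the pose to reach, as a shift and turn from the pose measured when the call began, along the tool's axes at that moment; what a row does not reach only later rows make up. A row lasts 1/10 s, in which the tool goes at most 50 mm and 8.59 degrees, less where a joint would pass 70% of its speed; a pose out of reach is approached as far as the arm can. A call with a gripper value outside its range is refused whole. The fingers move at their own pace and stop on an object; the grip force is fixed at half the most. Time passes only in rows, so rows that repeat a pose let the fingers close. It gives the time, the measured TCP pose, the force and the opening at its end, in the units of the state.
- get_obs(): the state, without advancing time (a new reading comes with each control period).
- snapshot(name): name is "side" or "top" or "wrist"; returns (picture, depth): 480x640x3 uint8, red, green, blue; 480x640 float32, m along the optical axis (not along the pixel's ray), 0 where there is no reading.
- camera_model(name): a dict with "intrinsics" (3x3 intrinsics, pixels), "origin" and "orientation" of the camera in the world. Camera axes: x right, y down, z forward; pixel columns grow to the right and rows downward; lengths in m; the calibration is good to about 2 mm. The wrist camera is an equidistant fisheye: a pixel r from the principal point sees the ray r / f radians off the axis. A picture is of the moment at which its call begins: read the wrist's pose just before it. camera_model takes no time and is no camera call; for the wrist camera it gives the pose at the moment of the call.
- close_job(): hands the job in, once; it reports no verdict.
Trained networks look in the newest picture that a camera, given by its name, has taken for a name from the list of things; names that differ only in an ending like _2 or _b are one class to them, and where a whole thing is asked for, a point or a joint stands for the part that bears it (a point fixed in the world has none). Each returns a list of dicts, best first, with "confidence" (0 to 1); they miss things now and then, are a little off and sometimes report something else, mostly with a low value. They report only what shows in the picture. A call takes as long as a camera call.
- silhouettes(camera, query): "pixels" (480x640 bool, what is visible of it) and "rect" ([left, top, right, bottom] in pixels, round what is visible of it).
The state is a dict: "time": time; "joint_positions": joint angles; "qvel": joint speeds; "joint_torque": joint torques, N m; "tool_pos": TCP position; "ee_rot": TCP orientation; "wrist_force": force on the tool from outside, world axes, zero at the start; "wrist_torque": the same for the moment, N m; "width": finger opening in m.
Only numpy, scipy, OpenCV 4.12 (cv2) and the standard library are available. Lean on these libraries where they do the work, as an engineer would, in place of code of your own. Each camera call takes 0.05 s, during which the arm holds its last target. There are 200 camera calls.

## Working session

There is one attempt and no reset: what is moved stays moved. The work goes in short steps, Python scripts to look and compute and a tool call to move; the robot and the scene stay as the last step left them, time stands still between calls to the robot, and variables do not carry over. Pictures are saved under pics/ and viewed, about 8 in all and at most 12, crops included, and the job is handed in when it is done.

Besides the shell and the picture viewer there is one more tool, called after "Emit:" as name([rows], argument=value, ...), one row to a line, values as JSON. step_arm: Moves the arm, as the interface text tells. Its arguments: {"type":"object","properties":{"steps":{"type":"array"}},"required":["steps"]}

```bash
mkdir -p pics; cat > h.py <<'E'
from bench import *
import numpy as np, cv2
from scipy.spatial.transform import Rotation as R
def cam(n):
    c=camera_model(n); K=np.array(c["intrinsics"]); o=np.array(c["origin"]); q=np.array(c["orientation"])
    Rm=q if q.shape==(3,3) else (R.from_euler('xyz',q).as_matrix() if q.size==3 else None)
    return K,o,Rm
def pts(n,d,mask):
    K,o,Rm=cam(n); v,u=np.nonzero(mask&(d>0)); z=d[v,u]
    p=np.stack([(u-K[0,2])/K[0,0]*z,(v-K[1,2])/K[1,1]*z,z],1)
    return p@Rm.T+o
E
python3 - <<'E'
from h import *
print(camera_model("top"),camera_model("side"));print(get_obs())
ims=[]
for n in ("top","side"):
    im,d=snapshot(n); cv2.imwrite(f"pics/{n}0.png",im[:,:,::-1]); np.save(n+"d.npy",d)
    for q in ["case","lid_bar","label_round","label_square_1","tray","loupe","dabber","wood_block"]:
        for s in silhouettes(n,q)[:3]:
            P=pts(n,d,s["pixels"])
            if len(P): print(n,q,round(s["confidence"],2),s["rect"],np.median(P,0).round(3),P.min(0).round(3),P.max(0).round(3))
E
```

```text
{'intrinsics': array([[473.26944926,   0.        , 319.73119685],
       [  0.        , 473.26944926, 245.07186974],
       [  0.        ,   0.        ,   1.        ]]), 'origin': array([ 4.44338804e-01, -2.34400862e-04,  1.16350612e+00]), 'orientation': array([-3.01415875,  0.02276746, -1.56955821])} {'intrinsics': array([[508.75710654,   0.        , 314.78343534],
       [  0.        , 508.75710654, 243.73567153],
       [  0.        ,   0.        ,   1.        ]]), 'origin': array([ 0.43729855, -1.11346986,  0.96325138]), 'orientation': array([-2.24014616, -0.00758035, -0.11617594])}
{'time': 0.0, 'joint_positions': array([ 1.12686808e+00,  8.79306273e-02,  1.37223273e+00,  1.01141123e-05,
        1.68360918e+00, -1.03122188e-01]), 'qvel': array([ 0.00047695,  0.00023794, -0.00090727,  0.00043929, -0.00130501,
        0.0004272 ]), 'joint_torque': array([ 6.43848525e-04, -3.40164793e+01, -3.02433479e+01,  7.16475584e-02,
        3.27498943e-02, -2.09623690e-04]), 'tool_pos': array([0.18361903, 0.51788033, 0.21232841]), 'ee_rot': array([-3.13942538e+00, -2.34395453e-04,  2.80078746
[... 1981 characters left out ...]
 0.448 -0.241  0.015]
side label_square_1 0.68 [261.0, 307.4, 272.6, 323.2] [ 0.43  -0.2    0.011] [ 0.412 -0.228  0.005] [ 0.448 -0.168  0.016]
side tray 0.57 [246.1, 213.1, 300.9, 248.2] [0.461 0.186 0.005] [ 0.38   0.103 -0.006] [0.541 0.269 0.019]
side tray 0.34 [260.7, 286.4, 278.3, 302.6] [ 0.434 -0.123  0.01 ] [ 0.412 -0.155  0.004] [ 0.454 -0.089  0.016]
side loupe 0.58 [380.8, 348.1, 399.7, 372.5] [ 0.699 -0.379  0.036] [ 0.68  -0.392 -0.005] [ 0.733 -0.318  0.044]
side dabber 0.89 [325.5, 200.6, 347.7, 231.8] [0.662 0.169 0.027] [ 0.632  0.144 -0.003] [0.701 0.243 0.088]
side wood_block 0.74 [258.7, 181.9, 277.1, 190.9] [0.455 0.425 0.021] [ 0.427  0.4   -0.002] [0.484 0.496 0.03 ]
```

```bash
python3 - <<'E'
from h import *
a=cv2.imread("pics/top0.png")[180:340,340:510]; b=cv2.imread("pics/side0.png")[240:390,240:420]
cv2.imwrite("pics/v1.png",np.hstack([cv2.resize(a,(400,376),interpolation=2),cv2.resize(b,(400,376),interpolation=2)]))
yaw=-0.042; C=np.array([0.556,-0.202,0]); Rz=R.from_euler('z',yaw).as_matrix()
for n in("top","side"):
    d=np.load(n+"d.npy"); P=(pts(n,d,np.ones(d.shape,bool))-C)@Rz
    m=(abs(P[:,0])<.2)&(abs(P[:,1])<.15)&(P[:,2]>-.02)
    P=P[m]
    B=P[(P[:,0]<-.07)&(P[:,2]>.03)]; print(n,"bar",len(B),np.median(B,0).round(4),B.min(0).round(3),B.max(0).round(3))
    for x in np.arange(-.06,.07,.02):
        q=P[(abs(P[:,0]-x)<.006)&(abs(P[:,1])<.1)]; print(round(x,2),len(q),np.median(q[:,2]).round(4))
    T=P[P[:,2]>.05]; print("lid ext",np.percentile(T,1,axis=0),np.percentile(T,99,axis=0))
    L=P[(P[:,0]<-.10)&(P[:,2]<.02)&(P[:,2]>.003)]; print("ledge",L.min(0),L.max(0))
E
```

```text
top bar 303 [-0.0967  0.0002  0.0685] [-0.104 -0.058  0.062] [-0.071  0.061  0.076]
-0.06 582 0.0546
-0.04 459 0.0789
-0.02 444 0.0766
0.0 448 0.0744
0.02 442 0.072
0.04 434 0.0699
0.06 301 0.0676
lid ext [-0.10083447 -0.11515401  0.05695066] [0.06126596 0.1173586  0.08322165]
ledge [-0.19910066 -0.14898238  0.00300206] [-0.10004335  0.14999256  0.01743485]
side bar 191 [-0.0945 -0.0096  0.0686] [-0.101 -0.06   0.059] [-0.071  0.059  0.074]
-0.06 303 0.0387
-0.04 280 0.0792
-0.02 277 0.0768
0.0 270 0.0748
0.02 265 0.0723
0.04 263 0.0701
0.06 228 0.068
lid ext [-0.09834018 -0.11961421  0.05247877] [0.06332473 0.11470227 0.08253003]
ledge [-0.1976382  -0.14464889  0.00301134] [-0.10007788  0.14692591  0.01573265]
```

View pics/v1.png

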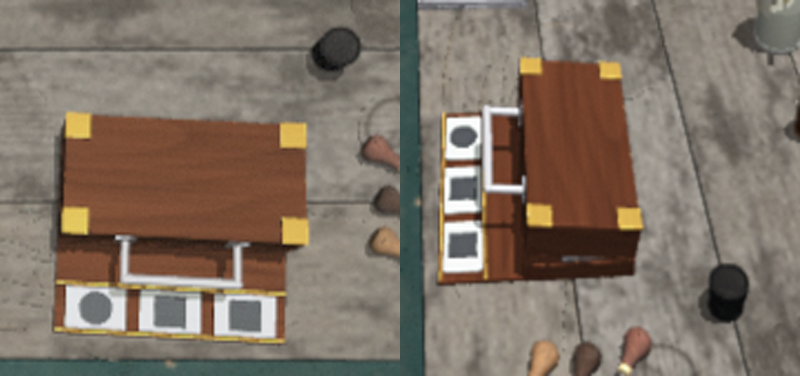

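```bash
cat >> h.py <<'E'
C=np.array([0.556,-0.202,0]); YAW=-0.042; RZ=R.from_euler('z',YAW).as_matrix()
def cw(p): return C+RZ@np.array(p,float)
def bar(th):
    c,s=np.cos(th),np.sin(th); return cw([.060-.160*c+.024*s,0,.023+.024*c+.160*s])
def rel(*ts):
    "world TCP targets (x,y,z,yaw), tool down -> tool-frame shift/turn"
    o=get_obs(); p=o["tool_pos"]; T=R.from_euler('xyz',o["ee_rot"])
    print("at",p.round(4),o["ee_rot"].round(3),"w",o["width"].round(4),"t",round(o["time"],2),"F",o["wrist_force"].round(1))
    for t in ts:
        d=T.inv().apply(np.array(t[:3])-p); r=(T.inv()*R.from_euler('xyz',[np.pi,0,t[3]])).as_rotvec()
        print(d.round(4),r.round(3))
E
python3 - <<'E'
from h import *
b=bar(.115);print(b); rel([b[0],b[1],.2,1.529])
E
```

```text
[ 0.45989558 -0.19796124  0.06520094]Traceback (most recent call last):
  File "<stdin>", line 2, in <module>
  File "h.py", line 19, in rel
    print("at",p.round(4),o["ee_rot"].round(3),"w",o["width"].round(4),"t",round(o["time"],2),"F",o["wrist_force"].round(1))
                                                   ^^^^^^^^^^^^^^^^
AttributeError: 'float' object has no attribute 'round'
```

```bash
sed -i 's/o\["width"\].round(4)/round(o["width"],4)/' h.py
python3 - <<'E'
from h import *
b=bar(.115); rel([b[0],b[1],.2,1.529])
E
```

```text
at [0.1838 0.5184 0.2135] [ 3.142 -0.     2.801] w 0.0941 t 0.9 F [ 0.3 -0.1  0.4]
[-0.4996 -0.5829  0.0134] [ 0.    -0.     1.272]
```

Emit:
step_arm([
  {"jaw": 0.35, "tx": -0.4996, "ty": -0.5829, "tz": 0.0134, "az": 1.272},
  {"jaw": 0.35, "tx": -0.4996, "ty": -0.5829, "tz": 0.0134, "az": 1.272},
  {"jaw": 0.35, "tx": -0.4996, "ty": -0.5829, "tz": 0.0134, "az": 1.272},
  {"jaw": 0.35, "tx": -0.4996, "ty": -0.5829, "tz": 0.0134, "az": 1.272},
  {"jaw": 0.35, "tx": -0.4996, "ty": -0.5829, "tz": 0.0134, "az": 1.272},
  {"jaw": 0.35, "tx": -0.4996, "ty": -0.5829, "tz": 0.0134, "az": 1.272},
  {"jaw": 0.35, "tx": -0.4996, "ty": -0.5829, "tz": 0.0134, "az": 1.272},
  {"jaw": 0.35, "tx": -0.4996, "ty": -0.5829, "tz": 0.0134, "az": 1.272},
])

```text
invalid input
```

```bash
python3 - <<'E'
from h import *
b=bar(.115); rel([b[0],b[1],.2,1.529])
E
```

```text
at [0.1838 0.5184 0.2135] [ 3.142 -0.     2.801] w 0.0941 t 0.9 F [ 0.3 -0.1  0.4]
[-0.4996 -0.5829  0.0134] [ 0.    -0.     1.272]
```

Emit:
step_arm([
  {"jaw": 0.35, "tx": -0.5, "ty": -0.583, "tz": 0.013, "ax": 0, "ay": 0, "az": 1.272},
  {"jaw": 0.35, "tx": -0.5, "ty": -0.583, "tz": 0.013, "ax": 0, "ay": 0, "az": 1.272},
  {"jaw": 0.35, "tx": -0.5, "ty": -0.583, "tz": 0.013, "ax": 0, "ay": 0, "az": 1.272},
  {"jaw": 0.35, "tx": -0.5, "ty": -0.583, "tz": 0.013, "ax": 0, "ay": 0, "az": 1.272},
  {"jaw": 0.35, "tx": -0.5, "ty": -0.583, "tz": 0.013, "ax": 0, "ay": 0, "az": 1.272},
  {"jaw": 0.35, "tx": -0.5, "ty": -0.583, "tz": 0.013, "ax": 0, "ay": 0, "az": 1.272},
  {"jaw": 0.35, "tx": -0.5, "ty": -0.583, "tz": 0.013, "ax": 0, "ay": 0, "az": 1.272},
  {"jaw": 0.35, "tx": -0.5, "ty": -0.583, "tz": 0.013, "ax": 0, "ay": 0, "az": 1.272},
])

```text
time: 1.7
tool_pos: [0.328, 0.1435, 0.2071]
ee_rot: [3.14, -0.001, 1.595]
wrist_force: [1.0, -0.0, 0.2]
width: 0.0348
```

```bash
python3 - <<'E'
from h import *
b=bar(.115); rel([b[0],b[1],.14,1.529])
E
```

```text
at [0.328  0.1435 0.2071] [ 3.140e+00 -1.000e-03  1.595e+00] w 0.0348 t 1.7 F [ 1.  -0.   0.2]
[-0.3446  0.1234  0.0671] [ 0.002 -0.001  0.066]
```

Emit:
step_arm([
  {"jaw": 0.35, "tx": -0.345, "ty": 0.123, "tz": 0.067, "ax": 0, "ay": 0, "az": 0.066},
  {"jaw": 0.35, "tx": -0.345, "ty": 0.123, "tz": 0.067, "ax": 0, "ay": 0, "az": 0.066},
  {"jaw": 0.35, "tx": -0.345, "ty": 0.123, "tz": 0.067, "ax": 0, "ay": 0, "az": 0.066},
  {"jaw": 0.35, "tx": -0.345, "ty": 0.123, "tz": 0.067, "ax": 0, "ay": 0, "az": 0.066},
  {"jaw": 0.35, "tx": -0.345, "ty": 0.123, "tz": 0.067, "ax": 0, "ay": 0, "az": 0.066},
  {"jaw": 0.35, "tx": -0.345, "ty": 0.123, "tz": 0.067, "ax": 0, "ay": 0, "az": 0.066},
  {"jaw": 0.35, "tx": -0.345, "ty": 0.123, "tz": 0.067, "ax": 0, "ay": 0, "az": 0.066},
  {"jaw": 0.35, "tx": -0.345, "ty": 0.123, "tz": 0.067, "ax": 0, "ay": 0, "az": 0.066},
])

```text
time: 2.5
tool_pos: [0.4597, -0.2019, 0.1389]
ee_rot: [3.141, -0.0, 1.526]
wrist_force: [0.8, 0.6, -0.2]
width: 0.0331
```

```bash
python3 - <<'E'
from h import *
b=bar(.115); rel([b[0],b[1],.14,1.529],[b[0],b[1],.052,1.529])
E
```

```text
at [ 0.4597 -0.2019  0.1389] [ 3.141 -0.     1.526] w 0.0331 t 2.5 F [ 0.8  0.6 -0.2]
[ 0.004  -0.     -0.0011] [ 0.001 -0.    -0.003]
[ 0.0039 -0.0001  0.0869] [ 0.001 -0.    -0.003]
```

Descend, close on the bar.

Emit:
step_arm([
  {"jaw": 0.35, "tx": 0.004, "ty": 0, "tz": 0.03, "ax": 0, "ay": 0, "az": 0},
  {"jaw": 0.35, "tx": 0.004, "ty": 0, "tz": 0.06, "ax": 0, "ay": 0, "az": 0},
  {"jaw": 0.35, "tx": 0.004, "ty": 0, "tz": 0.087, "ax": 0, "ay": 0, "az": 0},
  {"jaw": 0.35, "tx": 0.004, "ty": 0, "tz": 0.087, "ax": 0, "ay": 0, "az": 0},
  {"jaw": 0, "tx": 0.004, "ty": 0, "tz": 0.087, "ax": 0, "ay": 0, "az": 0},
  {"jaw": 0, "tx": 0.004, "ty": 0, "tz": 0.087, "ax": 0, "ay": 0, "az": 0},
  {"jaw": 0, "tx": 0.004, "ty": 0, "tz": 0.087, "ax": 0, "ay": 0, "az": 0},
  {"jaw": 0, "tx": 0.004, "ty": 0, "tz": 0.087, "ax": 0, "ay": 0, "az": 0},
])

```text
time: 3.3
tool_pos: [0.4605, -0.1985, 0.0535]
ee_rot: [3.139, 0.001, 1.526]
wrist_force: [-1.6, -1.0, 1.0]
width: 0.0087
```

```bash
python3 - <<'E'
from h import *
b0=bar(.115); p=get_obs()["tool_pos"]
print(b0-p)
off=p-b0
rel(*[list(bar(t)+off)+[1.529] for t in np.arange(.2,.85,.085)])
E
```

```text
[-0.00061976  0.00049778  0.01170171]
at [ 0.4605 -0.1985  0.0535] [3.139e+00 1.000e-03 1.526e+00] w 0.0087 t 3.3 F [-1.6 -1.   1. ]
[-0.      0.0042 -0.0131] [ 0.002  0.001 -0.003]
[-0.      0.0095 -0.0258] [ 0.002  0.001 -0.003]
[-0.      0.0158 -0.038 ] [ 0.002  0.001 -0.003]
[-0.      0.0231 -0.0496] [ 0.002  0.001 -0.003]
[-0.      0.0314 -0.0606] [ 0.002  0.001 -0.003]
[ 0.      0.0406 -0.0708] [ 0.002  0.001 -0.003]
[ 0.      0.0507 -0.0802] [ 0.002  0.001 -0.003]
[ 0.      0.0615 -0.0887] [ 0.002  0.001 -0.003]
```

Emit:
step_arm([
  {"jaw": 0, "tx": 0, "ty": 0.004, "tz": -0.013, "ax": 0, "ay": 0, "az": 0},
  {"jaw": 0, "tx": 0, "ty": 0.0095, "tz": -0.026, "ax": 0, "ay": 0, "az": 0},
  {"jaw": 0, "tx": 0, "ty": 0.016, "tz": -0.038, "ax": 0, "ay": 0, "az": 0},
  {"jaw": 0, "tx": 0, "ty": 0.023, "tz": -0.0495, "ax": 0, "ay": 0, "az": 0},
  {"jaw": 0, "tx": 0, "ty": 0.0315, "tz": -0.0605, "ax": 0, "ay": 0, "az": 0},
  {"jaw": 0, "tx": 0, "ty": 0.0405, "tz": -0.071, "ax": 0, "ay": 0, "az": 0},
  {"jaw": 0, "tx": 0, "ty": 0.0505, "tz": -0.08, "ax": 0, "ay": 0, "az": 0},
  {"jaw": 0, "tx": 0, "ty": 0.0615, "tz": -0.0885, "ax": 0, "ay": 0, "az": 0},
])

```text
time: 4.1
tool_pos: [0.5197, -0.2014, 0.1445]
ee_rot: [-3.138, 0.002, 1.525]
wrist_force: [-8.2, -1.0, 5.1]
width: 0.0086
```

```bash
python3 - <<'E'
from h import *
off=np.array([.0006,-.0005,-.0117])
rel(*[list(bar(t)+off)+[1.529] for t in np.arange(.80,1.53,.1)])
E
```

```text
at [ 0.5197 -0.2014  0.1445] [-3.138e+00  2.000e-03  1.525e+00] w 0.0086 t 4.1 F [-8.2 -1.   5.1]
[0.0004 0.0026 0.0017] [-0.003  0.002 -0.004]
[ 0.0005  0.0162 -0.0071] [-0.003  0.002 -0.004]
[ 0.0005  0.0306 -0.0145] [-0.003  0.002 -0.004]
[ 0.0005  0.0456 -0.0204] [-0.003  0.002 -0.004]
[ 0.0006  0.0612 -0.0248] [-0.003  0.002 -0.004]
[ 0.0006  0.0771 -0.0277] [-0.003  0.002 -0.004]
[ 0.0007  0.0932 -0.0289] [-0.003  0.002 -0.004]
[ 0.0007  0.1094 -0.0285] [-0.003  0.002 -0.004]
```

Emit:
step_arm([
  {"jaw": 0, "tx": 0, "ty": 0.0095, "tz": -0.003, "ax": 0, "ay": 0, "az": 0},
  {"jaw": 0, "tx": 0, "ty": 0.0235, "tz": -0.011, "ax": 0, "ay": 0, "az": 0},
  {"jaw": 0, "tx": 0, "ty": 0.038, "tz": -0.0175, "ax": 0, "ay": 0, "az": 0},
  {"jaw": 0, "tx": 0, "ty": 0.0535, "tz": -0.0225, "ax": 0, "ay": 0, "az": 0},
  {"jaw": 0, "tx": 0, "ty": 0.069, "tz": -0.0265, "ax": 0, "ay": 0, "az": 0},
  {"jaw": 0, "tx": 0, "ty": 0.085, "tz": -0.0285, "ax": 0, "ay": 0, "az": 0},
  {"jaw": 0, "tx": 0, "ty": 0.101, "tz": -0.029, "ax": 0, "ay": 0, "az": 0},
  {"jaw": 0, "tx": 0, "ty": 0.109, "tz": -0.0285, "ax": 0, "ay": 0, "az": 0},
])

```text
time: 4.9
tool_pos: [0.6302, -0.2071, 0.1758]
ee_rot: [-3.141, 0.005, 1.525]
wrist_force: [-2.0, -2.1, 5.9]
width: 0.009
```

Emit:
step_arm([
  {"jaw": 0, "tx": 0, "ty": 0, "tz": 0, "ax": 0, "ay": 0, "az": 0},
  {"jaw": 0.3, "tx": 0, "ty": 0, "tz": 0, "ax": 0, "ay": 0, "az": 0},
  {"jaw": 0.3, "tx": 0, "ty": 0, "tz": 0, "ax": 0, "ay": 0, "az": 0},
  {"jaw": 0.3, "tx": 0, "ty": 0, "tz": 0, "ax": 0, "ay": 0, "az": 0},
  {"jaw": 0.3, "tx": 0, "ty": 0, "tz": -0.02, "ax": 0, "ay": 0, "az": 0},
  {"jaw": 0.3, "tx": 0, "ty": 0, "tz": -0.05, "ax": 0, "ay": 0, "az": 0},
  {"jaw": 0.3, "tx": 0, "ty": 0, "tz": -0.08, "ax": 0, "ay": 0, "az": 0},
  {"jaw": 0.3, "tx": 0, "ty": 0, "tz": -0.08, "ax": 0, "ay": 0, "az": 0},
])

```text
time: 5.7
tool_pos: [0.6318, -0.2071, 0.2624]
ee_rot: [3.132, 0.008, 1.525]
wrist_force: [-0.1, 0.2, 1.8]
width: 0.0281
```

```bash
python3 - <<'E'
from h import *
e=cw([-.10,.10,0]);rel([e[0],e[1],.27,YAW])
E
```

```text
at [ 0.6318 -0.2071  0.2624] [3.132 0.008 1.525] w 0.0281 t 5.7 F [-0.1  0.2  1.8]
[ 0.1013 -0.1762 -0.0102] [ 1.400e-02 -1.000e-03  1.568e+00]
```

Emit:
step_arm([
  {"jaw": 0.5, "tx": 0, "ty": -0.05, "tz": -0.01, "ax": 0, "ay": 0, "az": 0.15},
  {"jaw": 0.5, "tx": 0.2, "ty": -0.18, "tz": -0.01, "ax": 0.014, "ay": 0, "az": 1.568},
  {"jaw": 0.5, "tx": 0.2, "ty": -0.18, "tz": -0.01, "ax": 0.014, "ay": 0, "az": 1.568},
  {"jaw": 0.5, "tx": 0.2, "ty": -0.18, "tz": -0.01, "ax": 0.014, "ay": 0, "az": 1.568},
  {"jaw": 0.5, "tx": 0.2, "ty": -0.18, "tz": -0.01, "ax": 0.014, "ay": 0, "az": 1.568},
  {"jaw": 0.5, "tx": 0.2, "ty": -0.18, "tz": -0.01, "ax": 0.014, "ay": 0, "az": 1.568},
  {"jaw": 0.5, "tx": 0.2, "ty": -0.18, "tz": -0.01, "ax": 0.014, "ay": 0, "az": 1.568},
  {"jaw": 0.5, "tx": 0.2, "ty": -0.18, "tz": -0.01, "ax": 0.014, "ay": 0, "az": 1.568},
])

```text
time: 6.5
tool_pos: [0.4596, 0.0024, 0.2683]
ee_rot: [3.139, -0.001, 0.325]
wrist_force: [0.2, -0.4, -0.3]
width: 0.0468
```

```bash
python3 - <<'E'
from h import *
ims=[]
for n in("top","side"):
    im,d=snapshot(n); np.save(n+"d1.npy",d)
    ims.append(im)
    for q in["round_a","square"]:
        for s in silhouettes(n,q)[:4]:
            P=(pts(n,d,s["pixels"])-C)@RZ
            if len(P):
                k=P[P[:,2]>.045]
                print(n,q,round(s["confidence"],2),s["rect"],np.median(P,0).round(3),len(k),(k.min(0)+k.max(0)).round(3)/2 if len(k) else "")
    P=(pts(n,d,np.ones(d.shape,bool))-C)@RZ
    L=P[(P[:,0]>.03)&(P[:,0]<.15)&(abs(P[:,1])<.08)&(P[:,2]>.1)&(P[:,2]<.2)]
    if len(L):print("lid",np.median(L,0),np.percentile(L,[2,98],axis=0).round(3))
a=ims[0][180:340,340:510,::-1]; b=ims[1][240:390,240:420,::-1]
cv2.imwrite("pics/v2.png",np.hstack([cv2.resize(a,(400,376),interpolation=2),cv2.resize(b,(400,376),interpolation=2)]))
E
```

```text
top round_a 0.86 [373.9, 248.3, 394.3, 268.5] [-0.001  0.079  0.019] 68 [-0.0025  0.0785  0.054 ]
top round_a 0.74 [401.4, 253.0, 424.2, 270.4] [-0.008  0.008  0.018] 75 [-0.006  0.005  0.054]
top square 0.85 [434.8, 249.9, 455.3, 271.5] [-0.    -0.073  0.018] 77 [ 0.0025 -0.077   0.0535]
lid [0.07022458 0.00180849 0.14530323] [[ 0.053 -0.077  0.14 ]
 [ 0.094  0.077  0.191]]
side round_a 0.59 [304.7, 280.7, 324.2, 296.8] [-0.002  0.07   0.019] 63 [-0.0005  0.0505  0.053 ]
side square 0.57 [313.7, 321.2, 333.6, 344.1] [ 0.005 -0.084  0.019] 72 [ 0.005  -0.079   0.0525]
lid [ 0.07243874 -0.01554896  0.14545461] [[ 0.054 -0.077  0.141]
 [ 0.096  0.074  0.191]]
```

View pics/v2.png

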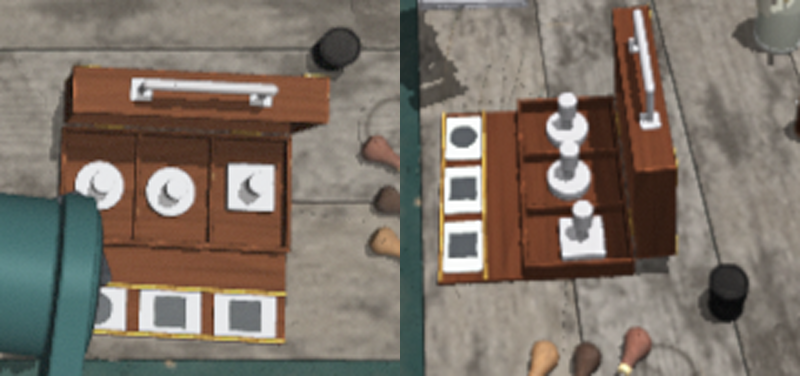

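Picture: lid upright with the bar on top; left and middle weights (about 98,185 and 170,190) are round, the right one (250,187) square. The labels are round, square, square, so the middle round weight is misplaced. I'll refine its knob position.

```bash
python3 - <<'E'
from h import *
for n in("top","side"):
    d=np.load(n+"d1.npy"); P=(pts(n,d,np.ones(d.shape,bool))-C)@RZ
    for y0 in (.076,0,-.076):
        K=P[(abs(P[:,0])<.04)&(abs(P[:,1]-y0)<.03)&(P[:,2]>.052)&(P[:,2]<.07)]
        B=P[(abs(P[:,0])<.04)&(abs(P[:,1]-y0)<.034)&(P[:,2]>.012)&(P[:,2]<.0225)]
        for Q in (K,B):
            if len(Q): print(n,y0,len(Q),np.percentile(Q,3,axis=0).round(4),np.percentile(Q,97,axis=0).round(4),((Q.min(0)+Q.max(0))/2).round(4))
e=cw([-.006,.003,0]);rel([e[0],e[1],.14,YAW],[e[0],e[1],.26,YAW])
E
```

```text
top 0.076 63 [-0.0109  0.0691  0.0527] [0.0077 0.0881 0.0584] [-0.0025  0.0786  0.0566]
top 0.076 213 [-0.024   0.0562  0.0139] [0.0197 0.0993 0.0211] [-0.0021  0.0781  0.0169]
top 0 68 [-0.015  -0.0048  0.0527] [0.0038 0.0151 0.0593] [-0.0055  0.0049  0.0568]
top 0 245 [-0.0278 -0.0171  0.0133] [0.0167 0.0267 0.021 ] [-0.0055  0.0042  0.0169]
top -0.076 65 [-0.0069 -0.087   0.0526] [ 0.012  -0.0683  0.0586] [ 0.0027 -0.0777  0.0564]
top -0.076 310 [-0.0203 -0.0991  0.0127] [ 0.0259 -0.0536  0.0212] [-0.0006 -0.0755  0.0173]
side 0.076 40 [-0.0093  0.0677  0.0523] [0.0087 0.0852 0.0585] [-0.0002  0.0773  0.0559]
side 0.076 163 [-0.0231  0.0527  0.0131] [0.0224 0.0946 0.0212] [0.004  0.0759 0.0171]
side 0 47 [-0.0123 -0.0067  0.0523] [0.0055 0.0131 0.0584] [-0.0033  0.0044  0.0557]
side 0 195 [-0.0255 -0.021   0.0128] [0.0183 0.0214 0.021 ] [0.0006 0.0002 0.0173]
side -0.076 55 [-0.0048 -0.0889  0.0527] [ 0.0136 -0.0681  0.0581] [ 0.0049 -0.0789  0.0558]
side -0.076 261 [-0.0182 -0.1031  0.0133] [ 0.0277 -0.0556  0.0212] [ 0.008  -0.0736  0.0173]
at [0.4608 0.0008 0.2684] [3.139 0.    0.33 ] w 0.0469 t 6.8 F [-0.7 -0.1  0.1]
[0.0199 0.2174 0.129 ] [ 0.003 -0.     0.372]
[0.0199 0.2177 0.009 ] [ 0.003 -0.     0.372]
```

Emit:
step_arm([
  {"jaw": 0.5, "tx": 0.021, "ty": 0.216, "tz": 0.009, "ax": 0, "ay": 0, "az": 0.372},
  {"jaw": 0.5, "tx": 0.021, "ty": 0.216, "tz": 0.009, "ax": 0, "ay": 0, "az": 0.372},
  {"jaw": 0.5, "tx": 0.021, "ty": 0.216, "tz": 0.009, "ax": 0, "ay": 0, "az": 0.372},
  {"jaw": 0.5, "tx": 0.021, "ty": 0.216, "tz": 0.009, "ax": 0, "ay": 0, "az": 0.372},
  {"jaw": 0.5, "tx": 0.021, "ty": 0.216, "tz": 0.05, "ax": 0, "ay": 0, "az": 0.372},
  {"jaw": 0.5, "tx": 0.021, "ty": 0.216, "tz": 0.1, "ax": 0, "ay": 0, "az": 0.372},
  {"jaw": 0.5, "tx": 0.021, "ty": 0.216, "tz": 0.14, "ax": 0, "ay": 0, "az": 0.372},
  {"jaw": 0.5, "tx": 0.021, "ty": 0.216, "tz": 0.14, "ax": 0, "ay": 0, "az": 0.372},
])

```text
time: 7.6
tool_pos: [0.5461, -0.1957, 0.1206]
ee_rot: [-3.138, 0.014, -0.042]
wrist_force: [-0.6, 0.4, -1.2]
width: 0.0468
```

```bash
python3 - <<'E'
from h import *
e=cw([-.0045,.0043,0]);rel([e[0],e[1],.033,YAW])
E
```

```text
at [ 0.5461 -0.1957  0.1206] [-3.138  0.014 -0.042] w 0.0468 t 7.6 F [-0.6  0.4 -1.2]
[0.0069 0.0019 0.0875] [-0.004  0.014  0.   ]
```

Emit:
step_arm([
  {"jaw": 0.5, "tx": 0.007, "ty": 0.002, "tz": 0.02, "ax": -0.004, "ay": 0.014, "az": 0},
  {"jaw": 0.5, "tx": 0.007, "ty": 0.002, "tz": 0.05, "ax": -0.004, "ay": 0.014, "az": 0},
  {"jaw": 0.5, "tx": 0.007, "ty": 0.002, "tz": 0.075, "ax": -0.004, "ay": 0.014, "az": 0},
  {"jaw": 0.5, "tx": 0.007, "ty": 0.002, "tz": 0.0875, "ax": -0.004, "ay": 0.014, "az": 0},
  {"jaw": 0.5, "tx": 0.007, "ty": 0.002, "tz": 0.0875, "ax": -0.004, "ay": 0.014, "az": 0},
  {"jaw": 0, "tx": 0.007, "ty": 0.002, "tz": 0.0875, "ax": -0.004, "ay": 0.014, "az": 0},
  {"jaw": 0, "tx": 0.007, "ty": 0.002, "tz": 0.0875, "ax": -0.004, "ay": 0.014, "az": 0},
  {"jaw": 0, "tx": 0.007, "ty": 0.002, "tz": 0.0875, "ax": -0.004, "ay": 0.014, "az": 0},
])

```text
time: 8.4
tool_pos: [0.553, -0.1981, 0.035]
ee_rot: [3.14, -0.003, -0.042]
wrist_force: [1.0, 0.2, -0.4]
width: 0.0266
```

Emit:
step_arm([
  {"jaw": 0, "tx": 0, "ty": 0, "tz": 0, "ax": 0, "ay": 0, "az": 0},
  {"jaw": 0, "tx": 0, "ty": 0, "tz": 0, "ax": 0, "ay": 0, "az": 0},
  {"jaw": 0, "tx": 0, "ty": 0, "tz": -0.02, "ax": 0, "ay": 0, "az": 0},
  {"jaw": 0, "tx": 0, "ty": 0, "tz": -0.05, "ax": 0, "ay": 0, "az": 0},
  {"jaw": 0, "tx": 0, "ty": 0, "tz": -0.08, "ax": 0, "ay": 0, "az": 0},
  {"jaw": 0, "tx": 0, "ty": 0, "tz": -0.12, "ax": 0, "ay": 0, "az": 0},
  {"jaw": 0, "tx": 0, "ty": 0, "tz": -0.15, "ax": 0, "ay": 0, "az": 0},
  {"jaw": 0, "tx": 0, "ty": 0, "tz": -0.15, "ax": 0, "ay": 0, "az": 0},
])

```text
time: 9.2
tool_pos: [0.555, -0.199, 0.1907]
ee_rot: [3.136, -0.013, -0.042]
wrist_force: [0.6, -0.1, -1.5]
width: 0.0209
```

```bash
python3 - <<'E'
from h import *
d=np.load("topd.npy"); P=pts("top",d,np.ones(d.shape,bool))
T=P[(P[:,0]>.36)&(P[:,0]<.56)&(P[:,1]>.09)&(P[:,1]<.29)&(P[:,2]>.012)&(P[:,2]<.03)]
print("tray",len(T),np.percentile(T,1,axis=0),np.percentile(T,99,axis=0))
rel([.461,.188,.16,.0])
E
```

```text
tray 348 [0.3840524  0.10817256 0.01205554] [0.54038246 0.26588946 0.01994298]
at [ 0.555  -0.199   0.1907] [ 3.136 -0.013 -0.042] w 0.0209 t 9.2 F [ 0.6 -0.1 -1.5]
[-0.1104 -0.3829  0.0271] [ 0.006 -0.013 -0.042]
```

Emit:
step_arm([
  {"jaw": 0, "tx": -0.03, "ty": -0.03, "tz": 0, "ax": 0, "ay": 0, "az": 0},
  {"jaw": 0, "tx": -0.06, "ty": -0.07, "tz": 0, "ax": 0, "ay": 0, "az": 0},
  {"jaw": 0, "tx": -0.08, "ty": -0.115, "tz": 0, "ax": 0, "ay": 0, "az": 0},
  {"jaw": 0, "tx": -0.1, "ty": -0.16, "tz": 0, "ax": 0, "ay": 0, "az": 0},
  {"jaw": 0, "tx": -0.11, "ty": -0.205, "tz": 0, "ax": 0, "ay": 0, "az": 0},
  {"jaw": 0, "tx": -0.11, "ty": -0.25, "tz": 0, "ax": 0, "ay": 0, "az": 0},
  {"jaw": 0, "tx": -0.11, "ty": -0.295, "tz": 0, "ax": 0, "ay": 0, "az": 0},
  {"jaw": 0, "tx": -0.11, "ty": -0.34, "tz": 0, "ax": 0, "ay": 0, "az": 0},
])

```text
time: 10.0
tool_pos: [0.4577, 0.1468, 0.1847]
ee_rot: [3.135, -0.01, -0.042]
wrist_force: [1.4, 0.7, -2.8]
width: 0.0214
```

```bash
python3 - <<'E'
from h import *
rel([.462,.187,.10,-.042])
E
```

```text
at [0.4577 0.1468 0.1847] [ 3.135 -0.01  -0.042] w 0.0214 t 10.0 F [ 1.4  0.7 -2.8]
[ 0.0018 -0.0409  0.0844] [ 0.007 -0.01   0.   ]
```

Emit:
step_arm([
  {"jaw": 0, "tx": 0.002, "ty": -0.02, "tz": 0, "ax": 0.007, "ay": -0.01, "az": 0},
  {"jaw": 0, "tx": 0.002, "ty": -0.041, "tz": 0.02, "ax": 0.007, "ay": -0.01, "az": 0},
  {"jaw": 0, "tx": 0.002, "ty": -0.041, "tz": 0.05, "ax": 0.007, "ay": -0.01, "az": 0},
  {"jaw": 0, "tx": 0.002, "ty": -0.041, "tz": 0.075, "ax": 0.007, "ay": -0.01, "az": 0},
  {"jaw": 0, "tx": 0.002, "ty": -0.041, "tz": 0.1, "ax": 0.007, "ay": -0.01, "az": 0},
  {"jaw": 0, "tx": 0.002, "ty": -0.041, "tz": 0.115, "ax": 0.007, "ay": -0.01, "az": 0},
  {"jaw": 0, "tx": 0.002, "ty": -0.041, "tz": 0.125, "ax": 0.007, "ay": -0.01, "az": 0},
  {"jaw": 0, "tx": 0.002, "ty": -0.041, "tz": 0.125, "ax": 0.007, "ay": -0.01, "az": 0},
])

```text
time: 10.8
tool_pos: [0.4603, 0.1861, 0.0561]
ee_rot: [3.14, 0.006, -0.042]
wrist_force: [0.1, -0.5, -2.3]
width: 0.0209
```

```bash
python3 - <<'E'
from h import *
rel([.462,.187,.034,-.042])
# weight bottom as seen
im,d=snapshot("side")
cv2.imwrite("pics/v3.png",cv2.resize(im[180:280,210:340,::-1],(780,600),interpolation=2))
E
```

```text
at [0.4603 0.1861 0.0561] [ 3.14   0.006 -0.042] w 0.0209 t 10.8 F [ 0.1 -0.5 -2.3]
[ 0.0018 -0.001   0.0221] [0.002 0.006 0.   ]
```

View pics/v3.png

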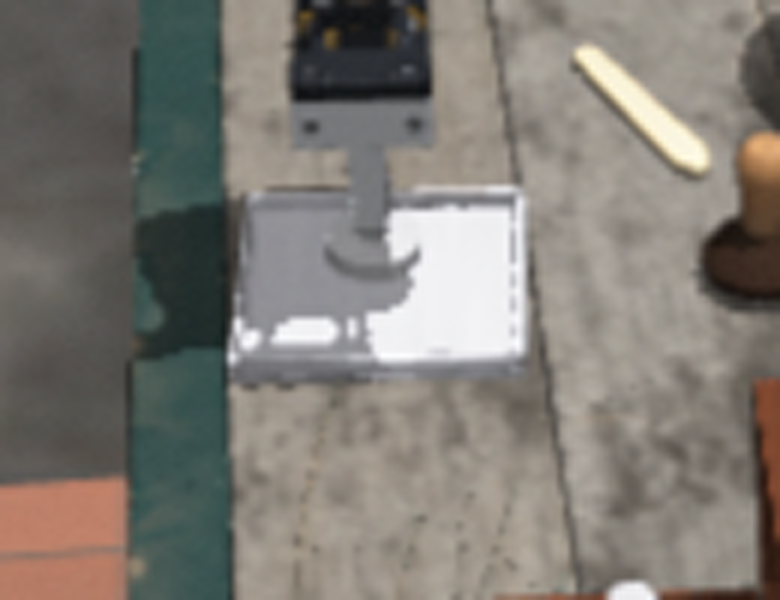

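The weight hangs upright at about (370,255), over the middle of the tray. I'll lower it slowly.

Emit:
step_arm([
  {"jaw": 0, "tx": 0.002, "ty": 0, "tz": 0.01, "ax": 0, "ay": 0.006, "az": 0},
  {"jaw": 0, "tx": 0.002, "ty": 0, "tz": 0.016, "ax": 0, "ay": 0.006, "az": 0},
  {"jaw": 0, "tx": 0.002, "ty": 0, "tz": 0.02, "ax": 0, "ay": 0.006, "az": 0},
  {"jaw": 0, "tx": 0.002, "ty": 0, "tz": 0.02, "ax": 0, "ay": 0.006, "az": 0},
  {"jaw": 0, "tx": 0.002, "ty": 0, "tz": 0.02, "ax": 0, "ay": 0.006, "az": 0},
])

```text
time: 11.35
tool_pos: [0.4636, 0.1863, 0.038]
ee_rot: [3.141, -0.003, -0.042]
wrist_force: [-1.2, -0.4, -2.2]
width: 0.0212
```

Emit:
step_arm([
  {"jaw": 0, "tx": 0, "ty": 0, "tz": 0.001, "ax": 0, "ay": 0, "az": 0},
  {"jaw": 0, "tx": 0, "ty": 0, "tz": 0.0015, "ax": 0, "ay": 0, "az": 0},
  {"jaw": 0, "tx": 0, "ty": 0, "tz": 0.0015, "ax": 0, "ay": 0, "az": 0},
])

```text
time: 11.65
tool_pos: [0.4636, 0.1864, 0.0366]
ee_rot: [3.141, -0.003, -0.042]
wrist_force: [0.3, -0.6, -2.6]
width: 0.021
```

Emit:
step_arm([
  {"jaw": 0, "tx": 0, "ty": 0, "tz": 0.001, "ax": 0, "ay": 0, "az": 0},
  {"jaw": 0, "tx": 0, "ty": 0, "tz": 0.002, "ax": 0, "ay": 0, "az": 0},
  {"jaw": 0, "tx": 0, "ty": 0, "tz": 0.0025, "ax": 0, "ay": 0, "az": 0},
  {"jaw": 0, "tx": 0, "ty": 0, "tz": 0.0025, "ax": 0, "ay": 0, "az": 0},
])

```text
time: 12.05
tool_pos: [0.4637, 0.1864, 0.0341]
ee_rot: [3.141, -0.003, -0.042]
wrist_force: [-0.9, 0.1, -2.9]
width: 0.0214
```

Emit:
step_arm([
  {"jaw": 0, "tx": 0, "ty": 0, "tz": 0.001, "ax": 0, "ay": 0, "az": 0},
  {"jaw": 0, "tx": 0, "ty": 0, "tz": 0.0015, "ax": 0, "ay": 0, "az": 0},
  {"jaw": 0, "tx": 0, "ty": 0, "tz": 0.0015, "ax": 0, "ay": 0, "az": 0},
])

```text
time: 12.35
tool_pos: [0.4639, 0.1864, 0.034]
ee_rot: [3.141, -0.004, -0.042]
wrist_force: [-2.8, -1.0, 4.9]
width: 0.0211
```

Contact with the tray floor (force now +4.9 N). Release and rise straight up.

Emit:
step_arm([
  {"jaw": 0.5, "tx": 0, "ty": 0, "tz": 0, "ax": 0, "ay": 0, "az": 0},
  {"jaw": 0.5, "tx": 0, "ty": 0, "tz": 0, "ax": 0, "ay": 0, "az": 0},
  {"jaw": 0.5, "tx": 0, "ty": 0, "tz": 0, "ax": 0, "ay": 0, "az": 0},
  {"jaw": 0.5, "tx": 0, "ty": 0, "tz": 0, "ax": 0, "ay": 0, "az": 0},
  {"jaw": 0.5, "tx": 0, "ty": 0, "tz": -0.03, "ax": 0, "ay": 0, "az": 0},
  {"jaw": 0.5, "tx": 0, "ty": 0, "tz": -0.07, "ax": 0, "ay": 0, "az": 0},
  {"jaw": 0.5, "tx": 0, "ty": 0, "tz": -0.12, "ax": 0, "ay": 0, "az": 0},
  {"jaw": 0.5, "tx": 0, "ty": 0, "tz": -0.17, "ax": 0, "ay": 0, "az": 0},
])

```text
time: 13.15
tool_pos: [0.4626, 0.1864, 0.2051]
ee_rot: [3.141, -0.002, -0.042]
wrist_force: [0.8, 0.7, 0.3]
width: 0.0468
```

Emit:
step_arm([
  {"jaw": 0.5, "tx": -0.04, "ty": 0.04, "tz": -0.01, "ax": 0, "ay": 0, "az": 0},
  {"jaw": 0.5, "tx": -0.08, "ty": 0.08, "tz": -0.01, "ax": 0, "ay": 0, "az": 0},
  {"jaw": 0.5, "tx": -0.1, "ty": 0.12, "tz": -0.01, "ax": 0, "ay": 0, "az": 0},
  {"jaw": 0.5, "tx": -0.1, "ty": 0.15, "tz": -0.01, "ax": 0, "ay": 0, "az": 0},
  {"jaw": 0.5, "tx": -0.1, "ty": 0.15, "tz": -0.01, "ax": 0, "ay": 0, "az": 0},
  {"jaw": 0.5, "tx": -0.1, "ty": 0.15, "tz": -0.01, "ax": 0, "ay": 0, "az": 0},
])

```text
time: 13.75
tool_pos: [0.3565, 0.0404, 0.2151]
ee_rot: [3.141, -0.003, -0.044]
wrist_force: [0.0, 0.0, -0.2]
width: 0.0468
```

```bash
python3 - <<'E'
from h import *
ims=[]
for n in("top","side"):
    im,d=snapshot(n); ims.append(im)
    P=pts(n,d,np.ones(d.shape,bool)); Q=(P-C)@RZ
    for q in ("loupe","dabber","wood_block"):
        for s in silhouettes(n,q)[:1]:print(n,q,s["rect"],np.median(pts(n,d,s["pixels"]),0).round(3))
    K=P[(abs(P[:,0]-.462)<.06)&(abs(P[:,1]-.187)<.06)&(P[:,2]>.045)&(P[:,2]<.07)]
    print(n,"tray knob",len(K),K.min(0).round(3),K.max(0).round(3))
    for y0 in(.076,0,-.076):
        K=Q[(abs(Q[:,0])<.04)&(abs(Q[:,1]-y0)<.03)&(Q[:,2]>.052)&(Q[:,2]<.07)]
        print(n,y0,len(K),((K.min(0)+K.max(0))/2).round(4) if len(K) else "")
    F=Q[(Q[:,0]>0)&(Q[:,0]<.06)&(abs(Q[:,1])<.1)&(Q[:,2]>.06)&(Q[:,2]<.15)]
    L=Q[(Q[:,0]>.03)&(Q[:,0]<.15)&(abs(Q[:,1])<.08)&(Q[:,2]>.1)&(Q[:,2]<.2)]
    print("lid",np.percentile(L,[2,98],axis=0).round(3).tolist())
cv2.imwrite("pics/v4.png",np.hstack([i[170:390,120:510,::-1] for i in ims]))
E
```

```text
top loupe [470.3, 191.8, 494.0, 211.8] [ 0.695 -0.367  0.038]
top dabber [242.4, 205.9, 272.5, 231.5] [0.656 0.174 0.025]
top wood_block [138.6, 285.0, 161.9, 316.5] [0.455 0.433 0.023]
top tray knob 70 [0.453 0.175 0.045] [0.471 0.196 0.06 ]
top 0.076 66 [-0.0017  0.0785  0.0567]
top 0 0 
top -0.076 70 [ 0.0027 -0.0767  0.0564]
lid [[0.053, -0.076, 0.14], [0.094, 0.077, 0.191]]
side loupe [379.4, 345.4, 395.5, 369.8] [ 0.698 -0.378  0.037]
side dabber [262.4, 286.1, 280.2, 301.1] [ 0.433 -0.123  0.01 ]
side wood_block [258.2, 181.5, 274.7, 188.9] [0.455 0.425 0.021]
side tray knob 39 [0.453 0.172 0.045] [0.475 0.199 0.057]
side 0.076 42 [-0.0004  0.076   0.0557]
side 0 0 
side -0.076 53 [ 0.0051 -0.0778  0.0562]
lid [[0.055, -0.077, 0.141], [0.096, 0.074, 0.191]]
```

View pics/v4.png

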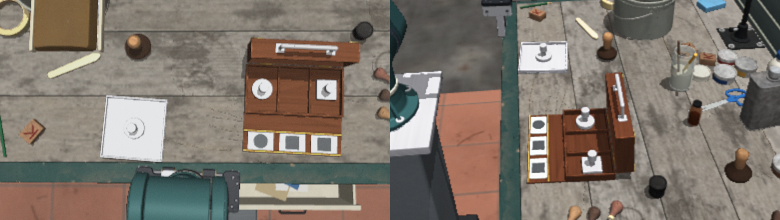

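The weight stands upright in the tray at about (132,128), the lid is up, the round (262,88) and square (326,88) weights are in place, and the bystanders haven't moved. I'll hand it in.

```bash
python3 -c "
from bench import *
print(close_job())"
```

```text
the job is handed in; nothing more can be done
None
```

I opened the lid by its bar and left it standing at about 1.45 rad. The misplaced weight was the round one in the middle compartment, behind a square label. I moved it to the middle of the tray, then backed the arm clear and handed the job in at about 14 s of the 51 s allowed.

**Last checks (top and side views):**
- **Moved weight:** it stands upright, with its knob at about (0.462, 0.186), within a few mm of the tray centre. Contact with the tray floor showed as a change in wrist force before I released it.
- **Other weights:** the round one behind the round label and the square one both stayed within about 2 mm of where they were.
- **Bystanders:** the loupe, dabber and wooden block stayed within about 2 mm.
- **Disagreement:** in the side view the network placed the "dabber" on the round label plate. The top view and the picture show the dabber in its place, so I took that as a false detection.

The hand-in gives no verdict, so I can't confirm how it was judged.

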